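# Close the coil winder's guard and reset its interlock

## Robot

A 6-joint arm with a two-finger parallel gripper is mounted at the origin on the work surface. World frame = base frame: x ahead of the robot, y to its left, z up, the work surface at z = 0. Lengths are in m, angles in degrees, forces in N, time in s.
With the tool pointing down it reaches from about 0.375 to 0.75 m from the base axis. Payload 9 kg.
Tool frame: the origin (TCP) lies where the fingers leave the gripper's body, on its centre line; the fingertips stand 73 mm ahead of it and the grasp point (between the pads) lies 54 mm ahead of it (robot.tip_reach is the distance from the TCP to the fingertips, in m); z points along the fingers, y is the line along which they close (so a half turn about z gives the same grasp; the last joint's range is limited). The gripper opens to 85 mm and grips with 20 to 120 N. Pads are 22 mm wide; open, the fingers measure 114 mm over their backs; the gripper's body (76 mm by 85 mm) begins 54 mm behind the grasp point. The pads swing forward as they close: fully open they stand 13 mm farther back than shut.
Start: joints at [63.272, 5.964, 5.575, 89.605, 0, 77.527], TCP at [0.148, 0.582, 0.304] pointing down, gripper open.
Joint ranges: [-171.21, 171.21], [-48.23, 106.86], [-62.78, 66.21], [-105.2, 120.99], [-86.42, 89.51], [-180, 180]. Speed limits (degrees/s): [127.2, 127.2, 147.25, 180, 180, 180].

## Interface

Orientations are given as [roll, pitch, yaw] about the fixed x, y, z axes, in that order (R = Rz(yaw) Ry(pitch) Rx(roll)).
In Python, from plant import robot gives the robot as it stands. Calls block until the motion is done:
- robot.move_pose(position, orientation): joint-space move of the TCP to a pose.
- robot.line_to(position, vel=0.15, rotation=None, guard=None): straight line of the TCP; rotation=None keeps the orientation; vel is the mean speed in m/s. With guard (N) it stops when the force on the tool has changed by that much, and returns True; else False.
- robot.goto_joints(angles): joint-space move.
- robot.set_gripper(opening): finger opening in m; the grip force is fixed at half the most; returns when the fingers have stopped.
- robot.pause(seconds).
- robot.ik(position, orientation): joint angles nearest the present ones, or None.
- robot.observe(): the state.
- robot.grab_frame(name): name is "side" or "top"; returns the picture (480x640x3 uint8, blue, green, red); there is no depth.
- robot.get_calibration(name): a dict with "vertical_fov" (degrees; the focal length in pixels is half the picture's height over the tangent of half this angle, whatever the lens; pixels are square), "cx", "cy" (the principal point, pixels), "rvec" (rotation vector, rad) and "tvec" (3), from world to camera coordinates, as OpenCV has them. Camera axes: x right, y down, z forward; pixel columns grow to the right and rows downward; lengths in m; the calibration is good to about 2 mm. A picture is of the moment at which its call begins. get_calibration takes no time and is no camera call.
A pose or a line that the arm cannot do raises robot.IKError and nothing moves.
- robot.job_done(): hands the job in; it is judged then, once.
The state is a dict: "time": time; "q": joint angles; "qvel": joint speeds; "joint_torque": joint torques, N m; "tool_pos": TCP position; "tcp_rot": TCP orientation; "ft_force": force on the tool from outside, world axes, zero at the start; "torque": the same for the moment, N m; "gripper_width": finger opening in m; "gripper_force": force on a finger pad.
Only numpy, scipy, OpenCV 4.12 (cv2) and the standard library are available. Lean on these libraries where they do the work, as an engineer would, in place of code of your own. Each camera call takes 0.05 s, during which the arm holds its last target. There are 200 camera calls.

## Task

Get the coil winder ready to run again: with the fingertips push its sliding guard fully home against the headstock, then reset the guard interlock by pressing the two round black reset buttons fully down together, one fingertip on each, holding them down for three seconds and letting both come up again. Never push one of the two buttons down by itself, leave the mushroom stop button alone, and leave the parts and tools lying about where they are.

Things in the scene. Friction and masses are not known exactly. Their poses are not given: they have to be found in the camera images.
- winder: Bench-top coil winder, fixed. Origin: centre of its underside, on the bench. Own x points away from the operator, y to the operator's left, z up; turned only about z, up to 13 degrees either way. Bed 260 (x) x 490 (y) mm, top 30 mm above the bench. Left on it the grey headstock box; right of that, on a spindle along y, the winding former with copper, under the guard.
- panel (a point): Centre of the control panel, the headstock's flat level top, 230 (x) x 200 (y) mm, 160 mm above the bench. Axes as the winder's. On its near (operator's) side two round black reset buttons side by side; behind them a flat keypad (right) and dark counter window (left); at the far left corner the mushroom stop button (red), at the far right a loose bobbin.
- guard_end (a point): On the outer face of the guard's end wall (flat grey sheet facing the winder's own -y): middle of its width, 30 mm below its top edge; moves with the guard, axes as the winder's. The guard is a clear hood in an aluminium frame, 200 (x) x 148 (y) mm, roof and wall top 170 mm above the bench, wall down to 36 mm; open towards the headstock.
- guard (a joint): How far the guard stands open, m: 0 = fully home (the hood meets the headstock), up to 0.125 = wide open, slid along the winder's own -y. It starts 0.07 to 0.12 open, needs about 3 N to slide when pushed slowly along the winder's own +y, stays where it is left and stops hard at 0.
- reset_left_top (a point): Centre of the top face of the left reset button (nearer the winder's +y); moves with it. Round flat black cap 28 mm across in a steel bezel 37 mm across, 8 mm high; cap top 16 mm above the panel when up (176 mm above the bench); pressed straight down. The two cap centres are 60 mm apart along the winder's y, only flat panel and bezels between.
- reset_right_top (a point): Centre of the top face of the right reset button, same make as the left one.
- reset_left (a joint): Travel of the left reset button, m: 0 = up, 0.006 = fully down (hard stop). Spring: 1.5 N to start it, 5 N fully down; it comes up by itself when let go.
- reset_right (a joint): Travel of the right reset button, as for the left one.
- stop (a joint): Travel of the mushroom stop button, m: 0 = up, 0.005 = down. Spring-loaded.
- stop_top (a point): Centre of the top of the mushroom stop button: head 40 mm across, its top 193 mm above the bench, at the far left of the panel, about 140 mm beyond the left reset button. Not to be pressed.
- bobbin: Small loose white bobbin, 44 mm across, 36 mm high, standing at the far right of the panel. Origin: centre of its underside. Not to be moved.
- copper_spool: Spool of copper wire, plywood flanges 76 mm across, 75 mm high, standing loose on the bench just in front of the winder. Origin: centre of its underside. Not to be moved.
- screwdriver: Screwdriver, 200 mm long, handle 26 mm thick, lying loose on the bench in front of the headstock, about along the winder's y. Origin: mid-length, on the bench. Not to be moved.
- stator: Loose motor stator, steel ring 112 mm across with four copper coils, 64 mm high. Origin: centre of its underside. Not to be moved.
- meter: Loose multimeter lying on its back, 165 x 82 x 46 mm. Origin: centre of its underside. Not to be moved.
- motor: Loose small foot-mounted motor, about 115 x 76 x 104 mm. Origin: centre of its underside. Not to be moved.
- varnish_tin: Loose round steel tin, 72 mm across, 85 mm high. Origin: centre of its underside. Not to be moved.

How it is judged:
By the outcome, as a careful person would: the job done as asked, in the order asked, and still so for the second after the job is handed in, with the robot touching nothing.
It also fails if it takes over 58 s, if anything falls off the work surface, if the arm or the gripper's body presses on something with over 40 N, if the wrist force passes 120 N, or if a joint passes its speed limit or range.

## Working session

There is one attempt and no reset: what is moved stays moved. The work goes in short steps, each a Python script; the robot and the scene stay as the last script left them, time stands still between calls to the robot, and variables do not carry over. Pictures are saved under pics/ and viewed, at most 10 in all, crops included, and the job is handed in when it is done.

```bash
ls; mkdir -p pics
python3 - <<'E'
from plant import robot
import cv2
for n in("side","top"):
    cv2.imwrite(f"pics/{n}0.png",robot.grab_frame(n)); print(n,robot.get_calibration(n))
s=robot.observe();print(s["time"],s["tool_pos"],s["tcp_rot"],s["ft_force"],robot.tip_reach)
E
```

```text
pics
side {'vertical_fov': 56.985909517448874, 'cx': 316.6428692245944, 'cy': 235.27524707953827, 'rvec': array([ 2.36339417, -0.14623225,  0.03855985]), 'tvec': array([-0.53944129,  0.14798   ,  1.1697913 ])}
top {'vertical_fov': 51.83188455561833, 'cx': 321.68307495725975, 'cy': 242.38648751536633, 'rvec': array([ 2.19425522, -2.00779326,  0.2122678 ]), 'tvec': array([-0.02843024,  0.5706179 ,  1.15990659])}
0.1 [0.14765551 0.5813328  0.30319963] [-1.7993338e+02 -1.2565835e-02  1.6574277e+02] [0.78261712 0.49330571 0.44668981] 0.0726
```

View pics/side0.png

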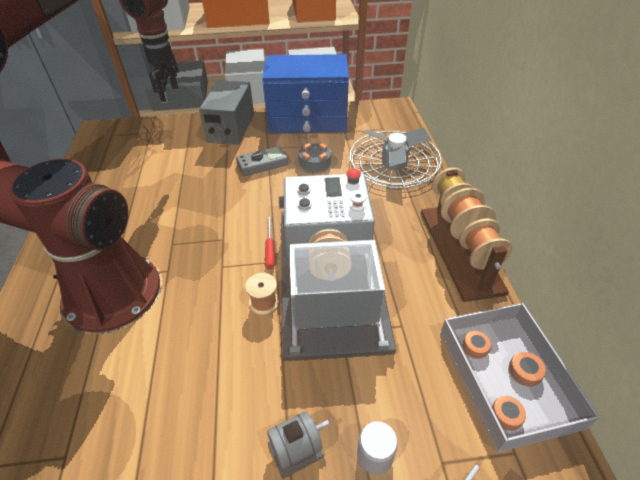

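View pics/top0.png

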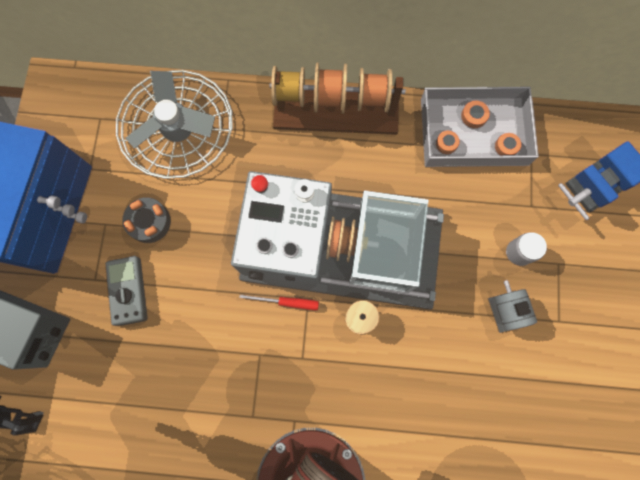

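The side view shows the buttons at (304,188) and (305,203), with the guard's end wall facing the camera at rows ~290. The top view shows the caps at (264,245) and (290,249), the stop at (260,184) and the hood from x≈357 to 428. I'll enlarge both views next.

Run:
```python
import cv2,numpy as np
t=cv2.imread("pics/top0.png")[160:320,225:455]; s=cv2.imread("pics/side0.png")[165:365,265:405]
cv2.imwrite("pics/c_top.png",cv2.resize(t,None,fx=3.4,fy=3.4,interpolation=cv2.INTER_CUBIC))
cv2.imwrite("pics/c_side.png",cv2.resize(s,None,fx=3,fy=3,interpolation=cv2.INTER_CUBIC))
for n,(x0,y0,x1,y1) in(("top",(250,232,305,262)),("side",(294,178,318,214))):
    im=cv2.imread(f"pics/{n}0.png"); g=im[y0:y1,x0:x1].max(2)
    for th in(50,70,90):
        c,l,st,ce=cv2.connectedComponentsWithStats((g<th).astype(np.uint8))
        print(n,th,[(st[i].tolist()[2:],(ce[i]+[x0,y0]).round(1).tolist()) for i in range(1,c) if st[i][4]>15])
```

```text
top 50 []
top 70 []
top 90 [([11, 11, 86], [263.7, 244.8]), ([11, 10, 86], [290.1, 248.6])]
side 50 []
side 70 []
side 90 []
```

View pics/c_top.png

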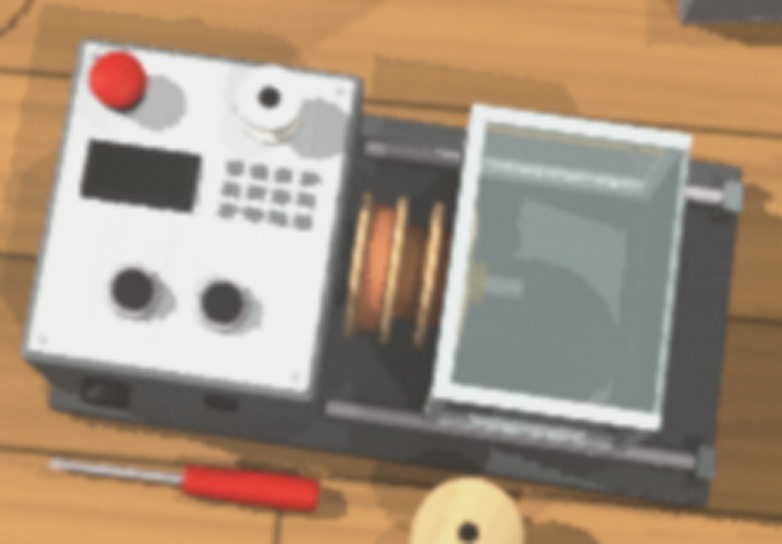

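View pics/c_side.png

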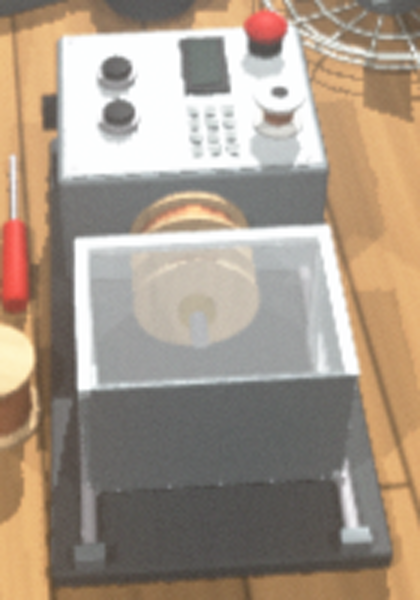

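```bash
cat > h.py <<'E'
import cv2,numpy as np
from plant import robot
CAL={n:robot.get_calibration(n) for n in("side","top")}
def PK(n):
    c=CAL[n]; f=240/np.tan(np.radians(c["vertical_fov"]/2))
    K=np.array([[f,0,c["cx"]],[0,f,c["cy"]],[0,0,1]]); R=cv2.Rodrigues(c["rvec"])[0]
    return K,R,np.asarray(c["tvec"])
def ray(n,uv):
    K,R,t=PK(n); d=R.T@np.linalg.inv(K)@[*uv,1]; return -R.T@t,d/np.linalg.norm(d)
def onz(n,uv,z):
    o,d=ray(n,uv); return o+d*(z-o[2])/d[2]
def tri(ts,ss):
    A=np.zeros((3,3));b=np.zeros(3);rs=[ray("top",ts),ray("side",ss)]
    for o,d in rs:
        P=np.eye(3)-np.outer(d,d);A+=P;b+=P@o
    x=np.linalg.solve(A,b);return x,[np.linalg.norm(np.cross(x-o,d)) for o,d in rs]
E
python3 - <<'E'
from h import *
np.set_printoptions(precision=4,suppress=True)
im=cv2.imread("pics/side0.png");x0,y0=294,178
g=im[y0:214,x0:318].max(2)
for th in(105,120):
    c,l,st,ce=cv2.connectedComponentsWithStats((g<th).astype(np.uint8))
    print(th,[(st[i].tolist(),(ce[i]+[x0,y0]).round(1).tolist()) for i in range(1,c) if st[i][4]>15])
P={"L":((263.7,244.6),(303.7,187.3)),"R":((290.1,248.4),(304.7,202.5)),
"hBL":((353,276.8),(290,244.3)),"hTL":((363.2,191.2),(375,240.3)),"hTR":((428.5,199.4),(384,289.7)),"hBR":((419.1,285.9),(291.7,294)),
"stop":((260,184),(353,173))}
for k,(a,b) in P.items():
    z=.176 if k in"LR" else .17
    print(k,*tri(a,b),"top@z",onz("top",a,z)[:2],"side@z",onz("side",b,z)[:2])
# panel edges & bed
for nm,uv,z in(("panTL",(225+82/3.4,160+42/3.4),.16),("panTR",(225+362/3.4,160+80/3.4),.16),("panBR",(225+310/3.4,160+395/3.4),.16),("panBL",(225+25/3.4,160+355/3.4),.16),("spool",(362,317),.075)):
    print(nm,onz("top",uv,z))
E
```

```text
105 []
120 [([6, 7, 8, 7, 46], [303.2, 188.0]), ([6, 21, 9, 8, 47], [303.7, 202.9])]
L [0.5292 0.1483 0.1743] [np.float64(0.0007674938785609027), np.float64(0.0007674938785607672)] top@z [0.5296 0.1482] side@z [0.5283 0.146 ]
R [0.526  0.0888 0.1726] [np.float64(0.0008554152994645769), np.float64(0.000855415299464438)] top@z [0.5262 0.0886] side@z [0.5249 0.0846]
hBL [ 0.4758 -0.0559  0.1737] [np.float64(0.00044144119754617505), np.float64(0.0004414411975461275)] top@z [ 0.4759 -0.0562] side@z [ 0.4762 -0.0523]
hTL [ 0.6772 -0.0646  0.1683] [np.float64(0.0009162563139605446), np.float64(0.0009162563139603337)] top@z [ 0.6757 -0.0645] side@z [ 0.6777 -0.0659]
hTR [ 0.6668 -0.2142  0.1733] [np.float64(0.0013142203440995614), np.float64(0.001314220344099239)] top@z [ 0.6692 -0.2148] side@z [ 0.6663 -0.2121]
hBR [ 0.4684 -0.2018  0.1749] [np.float64(0.0004929749393735948), np.float64(0.0004929749393735752)] top@z [ 0.4686 -0.2028] side@z [ 0.4689 -0.198 ]
stop [0.6654 0.1704 0.1906] [np.float64(0.000135222352922682), np.float64(0.00013522235292274208)] top@z [0.6721 0.1738] side@z [0.6711 0.1967]
panTL [0.7017 0.2041 0.16  ]
panTR [0.6912 0.0098 0.16  ]
panBR [0.4715 0.0254 0.16  ]
panBL [0.4814 0.2155 0.16  ]
spool [ 0.3964 -0.0891  0.075 ]
```

The measured points agree with the given sizes:

| Check | Measured | Given |
|---|---|---|
| Cap spacing | 59.6 mm | 60 mm |
| Cap height | 173–174 mm | 176 mm |
| Hood | 199 × 148 mm | 200 × 148 mm |
| Hood height | 168–175 mm | 170 mm |

The winder's yaw is about -3.2°, and the guard is about 0.078 m open. Next I push the guard.

Run:
```python
from h import *
np.set_printoptions(precision=4,suppress=True)
print("greybox/cabinet edges",onz("top",(65,325),.1)[:2],onz("top",(55,270),.2)[:2])
d=np.array([.056,.9984,0]); rot=[180,0,176.8]; w=np.array([.568,-.208,0])
st=w-.06*d
hi=[*st[:2],.33]; lo=st+[0,0,.21]; end=w+.11*d+[0,0,.21]
for p in(hi,lo,end,[.528,.118,.33],[.528,.118,.24]): print(robot.ik(p,rot))
s=robot.observe()
robot.line_to([*s["tool_pos"][:2],.38],vel=.15)
robot.set_gripper(0)
robot.move_pose(hi,rot)
s=robot.observe();print(s["time"],s["tool_pos"],s["tcp_rot"],s["ft_force"])
robot.line_to(lo,vel=.12)
s=robot.observe();f0=s["ft_force"];print(s["time"],s["tool_pos"],f0,s["gripper_width"])
hit=robot.line_to(end,vel=.035,guard=12)
s=robot.observe();print(hit,s["time"],s["tool_pos"],s["ft_force"]-f0, "travel from start",(s["tool_pos"]-lo)@d)
cv2.imwrite("pics/top1.png",robot.grab_frame("top"))
```

```text
greybox/cabinet edges [0.3155 0.5951] [0.4292 0.5881]
[-37.3511  10.8973  13.6702  92.7729   0.     -34.1511]
[-37.3511  10.4518   0.6993  80.2475   0.     -34.1511]
[-22.5586   3.0833  -7.2011  79.7157   0.     -19.3586]
[-1.262  -3.9217 -1.7018 92.2199  0.      1.938 ]
[ -1.262   -4.5283 -11.6342  82.8941   0.       1.938 ]
4.8333 [ 0.5649 -0.2672  0.3301] [179.9966   0.0071 176.852 ] [-0.3326  0.1891 -0.2938]
5.9833 [ 0.565  -0.2682  0.2111] [ 0.1239 -0.7282 -0.1558] -0.00013575212258182837
True 9.1167 [ 0.5716 -0.1455  0.21  ] [-0.3698 -3.3405  3.0876] travel from start 0.12259551746873841
```

View pics/top1.png

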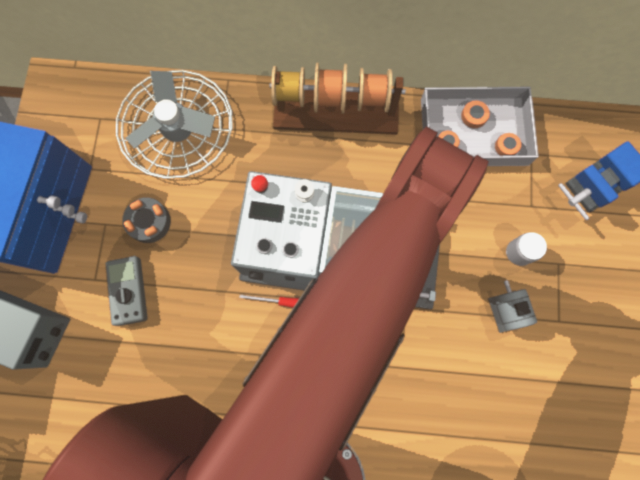

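The hood's edge now meets the headstock at column ~330. I'll confirm the hard stop with a slow second push, then back off and move above the buttons.

Run:
```python
from h import *
np.set_printoptions(precision=4,suppress=True)
d=np.array([.056,.9984,0]); rot=[180,0,176.8]
p=robot.observe()["tool_pos"]
hit=robot.line_to(p+.01*d,vel=.01,guard=15)
s=robot.observe();q=s["tool_pos"];print(hit,s["time"],(q-p)@d,s["ft_force"])
robot.line_to(q-.03*d,vel=.08)
robot.line_to([*(q-.03*d)[:2],.33],vel=.15)
robot.set_gripper(.045)
robot.line_to([.5276,.1185,.33],vel=.2)
robot.line_to([.5276,.1185,.275],vel=.1)
s=robot.observe();print(s["time"],s["tool_pos"],s["tcp_rot"],s["ft_force"],s["gripper_width"])
for n in("top","side"): cv2.imwrite(f"pics/{n}2.png",robot.grab_frame(n))
a=cv2.imread("pics/side2.png")[130:310,230:420]
cv2.imwrite("pics/c_side2.png",cv2.resize(a,None,fx=3.2,fy=3.2,interpolation=cv2.INTER_CUBIC))
```

```text
True 9.65 0.00019902334171397146 [ 1.1201 -3.2926  1.2182]
13.9583 [0.5277 0.1184 0.2755] [-179.5386    0.0022  176.637 ] [ 0.3844 -0.23    0.0579] 0.044791700258852055
```

View pics/c_side2.png

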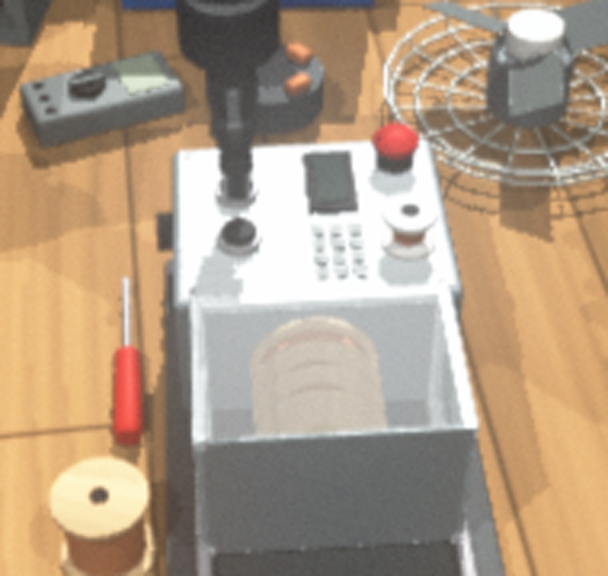

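View pics/top2.png

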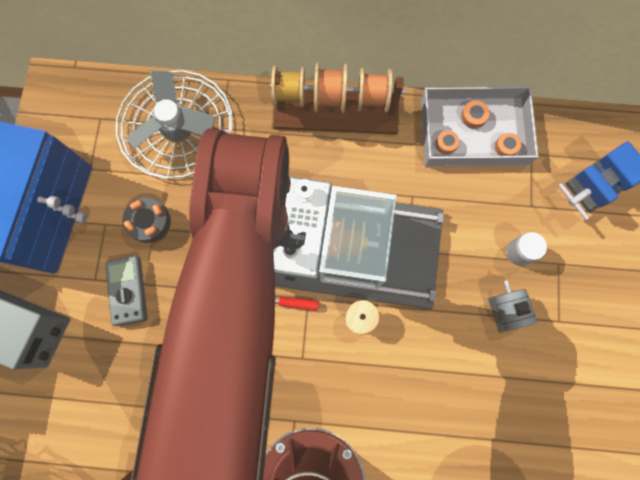

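The hood sits against the headstock. In the crop, the near finger's tip is at about (237,190), above the right cap at (238,234). I'll check both numerically.

Run:
```python
from h import *
np.set_printoptions(precision=4,suppress=True)
R,_=cv2.Rodrigues(np.zeros(3))
def pr(n,p):
    K,R,t=PK(n);v=K@(R@p+t);return v[:2]/v[2]
s=robot.observe();print(s["time"],s["tcp_rot"],s["tool_pos"])
c=s["tool_pos"]
for sg in(-1,1):
    p=c+sg*.03*np.array([.056,.998,0]); p[2]=c[2]-.0675
    a=pr("side",p);print(sg,"side",a,"crop",(a-[230,130])*3.2,"top",pr("top",p))
for uv in((378.7,263.8),(291.6,267.5)): print("end",onz("side",uv,.17))
for uv in((329.7,187),(319.5,275)): print("hood left edge",onz("top",uv,.17))
a=cv2.imread("pics/top2.png")[225:285,265:340];cv2.imwrite("pics/c_top2.png",cv2.resize(a,None,fx=8,fy=8,interpolation=cv2.INTER_CUBIC))
```

```text
14.0583 [-179.5403    0.0539  176.6421] [0.528  0.1185 0.276 ]
-1 side [304.6532 191.7803] crop [238.8903 197.6968] top [289.1439 245.3482]
1 side [303.6866 177.0658] crop [235.7971 150.6107] top [261.8455 241.4543]
end [ 0.6707 -0.139   0.17  ]
end [ 0.4744 -0.1243  0.17  ]
hood left edge [0.679 0.013 0.17 ]
hood left edge [0.4733 0.018  0.17  ]
```

View pics/c_top2.png

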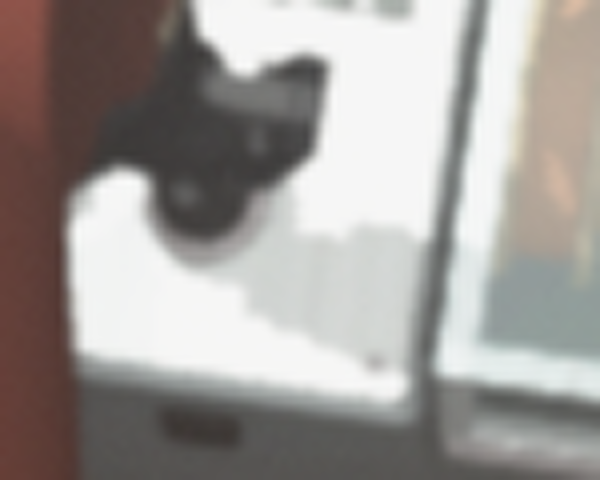

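Guard travel was about 76 mm and it stopped hard, moving only 0.2 mm under the 15 N push. The fingertip lines up over the right cap. Next I level the tool and press both buttons.

Run:
```python
from h import *
np.set_printoptions(precision=4,suppress=True)
rot=[180,0,176.8]; c=np.array([.5276,.1185,.265])
robot.line_to(c,vel=.05,rotation=rot); robot.pause(.3)
def roll():
    r=np.mean([robot.observe()["tcp_rot"][0]%360 for _ in range(5)]); return r
r=roll();print("roll",r)
if abs(r-180)>.15:
    rot=[180-(r-180),0,176.8]; robot.line_to(c,vel=.05,rotation=rot); robot.pause(.3); print("roll now",roll(),"cmd",rot)
s=robot.observe();f0=s["ft_force"];print(s["time"],s["tool_pos"],f0)
hit=robot.line_to(c-[0,0,.035],vel=.012,guard=20)
s=robot.observe();z=s["tool_pos"][2];t=c.copy();t[2]=z
print(hit,s["time"],s["tool_pos"],s["ft_force"]-f0,s["torque"])
for i in range(8):
    f=np.mean([robot.observe()["ft_force"][2] for _ in range(3)])-f0[2]
    print("fz",f,robot.observe()["tool_pos"][2])
    if f>18 or not hit: break
    t[2]-=.0005; robot.line_to(t,vel=.01)
if hit:
    t0=robot.observe()["time"]
    for _ in range(4):
        robot.pause(.9); s=robot.observe(); print(s["time"]-t0,s["ft_force"]-f0,s["torque"],s["tool_pos"][2])
    cv2.imwrite("pics/side3.png",robot.grab_frame("side"))
    robot.line_to([*c[:2],.275],vel=.06)
s=robot.observe();print(s["time"],s["ft_force"]-f0,s["tool_pos"])
```

```text
roll 180.0006176810027
14.7083 [0.5277 0.1185 0.2652] [ 0.4303  1.0475 -0.1968]
True 16.6667 [0.5276 0.1185 0.2408] [-3.5133 -0.8955  9.6506] [-0.1069  0.584  -0.0205]
fz 9.650565923031023 0.24080548777209548
fz 8.896543569168944 0.24130578313398346
fz 9.256627401360978 0.2408302035222022
fz 10.047657417139908 0.2404314933383986
fz 13.497004111226053 0.2403787126313545
fz 16.67287993088053 0.24033816912584963
fz 19.03108783743909 0.24032398377792957
0.9000000000000021 [-8.9866 -1.1122 19.6775] [-0.0339  1.8873  0.0133] 0.2402885585649219
1.8000000000000007 [-9.7351 -2.3947 19.7038] [-0.1252  1.8503  0.0636] 0.24027487414254248
2.700000000000003 [-9.6204 -1.9204 20.5619] [-0.1324  1.8511 -0.0269] 0.24030139368208403
3.6000000000000014 [-9.1737 -2.7554 18.8306] [-0.0909  1.8505  0.0375] 0.2402974539342289
22.5833 [ 0.1435 -0.7048  0.8099] [0.5275 0.1185 0.2746]
```

Both buttons bottomed out with 20 N split nearly evenly: the moment was about 0.1 N·m, where a single button would have given 0.6. I held them 3.6 s and released. I'll retract and take a last look.

Run:
```python
from h import *
robot.line_to([.5276,.1185,.36],vel=.15)
robot.goto_joints([63.272,5.964,5.575,89.605,0,77.527])
ims=[robot.grab_frame("top")[150:330,220:460],robot.grab_frame("side")[130:310,200:440]]
cv2.imwrite("pics/fin.png",cv2.resize(np.vstack(ims),None,fx=1.65*1,fy=1.65,interpolation=cv2.INTER_CUBIC))
t=ims[0];print(robot.observe()["time"])
a=cv2.imread("pics/top0.png")[150:330,220:460]
d=(cv2.absdiff(a,t).max(2)>40).astype(np.uint8);c,l,st,ce=cv2.connectedComponentsWithStats(d)
print([st[i].tolist() for i in range(1,c) if st[i][4]>12])
```

```text
25.5583
[[99, 36, 49, 91, 3111], [175, 45, 34, 19, 457], [167, 60, 5, 3, 14], [165, 63, 42, 74, 2270], [195, 64, 10, 3, 26], [225, 82, 15, 84, 920], [109, 127, 21, 7, 44], [147, 133, 32, 7, 97], [210, 141, 5, 9, 33]]
```

View pics/fin.png

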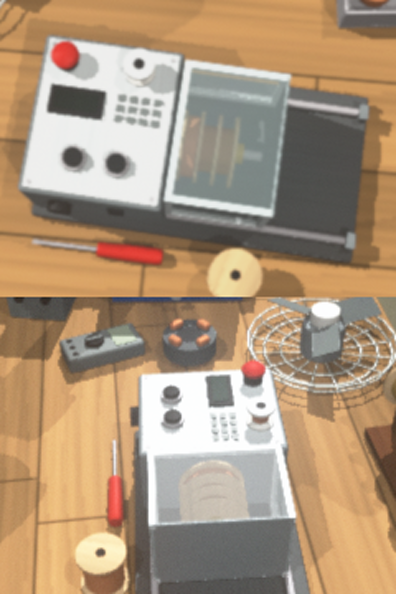

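The final picture shows the guard home, both caps up at (73,157) and (117,163), and the stop, bobbin, screwdriver and spool unmoved. I'm handing in.

```bash
python3 -c "
from plant import robot
print(robot.job_done())"
```

```text
the job is handed in; nothing more can be done
None
```

The guard is fully home, both reset buttons were held down together for 3.6 s and came up again, nothing else was moved as far as the final pictures show, and the job is handed in at about 26 s.

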